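Coarse-chop hazelnuts: fill the press-top chopper and hold its knob half way

ROBOT

A 6-joint arm with a two-finger parallel gripper is mounted at the origin on a cart in front of the work surface, level with it; the furniture and walls round the work are solid. World frame = base frame: x ahead of the robot, y to its left, z up, the work surface at z = 0. Lengths are in m, angles in degrees, forces in N, time in s.
With the tool pointing down it reaches from about 0.35 to 0.875 m from the base axis. Payload 4.2 kg.
Tool frame: the origin (TCP) lies midway between the tips of the shut fingers; the grasp point (between the pads) lies 19 mm behind it (r.pinch_z is the distance from the TCP to the grasp point, in m); z points along the fingers, y is the line along which they close (so a half turn about z gives the same grasp; the last joint's range is limited). The gripper opens to 87 mm and grips with 3 to 60 N. Pads are 19 mm wide; open, the fingers measure 117 mm over their backs; the gripper's body (75 mm by 190 mm) begins 51 mm behind the grasp point.
Start: joints at [-57.09, 22.042, 0.453, 0, -68.411, -14.817], TCP at [0.194, -0.594, 0.223] pointing down, gripper open.
Joint ranges: [-179.83, 179.83], [-69.29, 118.12], [-61.27, 80.66], [-181.25, 117.63], [-171.15, -9.14], [-177.46, 177.46]. Speed limits (degrees/s): [159.86, 159.86, 180, 180, 180, 180].

INTERFACE

Orientations are given as a 3x3 rotation matrix whose columns are the frame's x, y, z axes.
In Python, from station import r, imaging, models gives the robot as it stands. The module is installed in compiled form; this text tells all that it offers.
- The arm moves only by the tool apply_moves, never from a script. Its argument "moves" is a list of rows, each a list of 2 entries, a list of its own where there are three numbers: the shift along the tool's x, y, z in m, then the turn about the tool's z in degrees. A call has 1 to 5 rows; each row shifts and turns the commanded pose from where the row before left it, along the tool's axes as they then stand; what a row does not reach is not made up. A row lasts 1/12 s, in which the tool goes at most 41.7 mm and 7.16 degrees, less where a joint would pass 70% of its speed; a pose out of reach is approached as far as the arm can. A call is refused whole if a number of a shift passes 0.0417 or a number of a turn 7.16, either way. A call with a gripper value outside its range is refused whole. "hand" is the finger opening in m, from 0 to 0.087, set as the call begins (left out, the last holds). The fingers move at their own pace and stop on an object; the grip force is fixed at half the most. Time passes only in rows, so rows that do not move let the fingers close. It gives the time, the measured TCP pose, the force, the opening and the grip force at its end, in the units of the state.
- r.sense(): the state, without advancing time (a new reading comes with each control period).
- imaging.capture(name): name is "scene" or "top" or "wrist"; returns a dict with "frame" (384x512x3 uint8, blue, green, red), "intrinsics" (3x3 intrinsics, pixels), "eye" and "orientation" of the camera in the world. Camera axes: x right, y down, z forward; pixel columns grow to the right and rows downward; lengths in m; the calibration is good to about 2 mm. A picture is of the moment at which its call begins. There is no depth.
- r.finish_job(): hands the job in; it is judged then, once.
Trained networks look in a picture, given as the dict that the camera call returned (one of the last four; its "shot" number tells which), for a name from the list of things; names that differ only in an ending like _2 or _b are one class to them, and where a whole thing is asked for, a point or a joint stands for the part that bears it (a point fixed in the world has none). Each returns a list of dicts, best first, with "confidence" (0 to 1); they miss things now and then, are a little off and sometimes report something else, mostly with a low value. They report only what shows in the picture. A call takes as long as a camera call.
- models.cut_out(picture, target): "region" (384x512 bool, what is visible of it) and "extent" ([left, top, width, height] as shares, 0 to 1, of the picture: columns of its width, rows of its height, round what is visible of it).
- models.place_of(picture, target): "at" ([column, row] as shares, 0 to 1, of the picture: columns of its width, rows of its height: a listed point, or the origin of a listed thing).
The state is a dict: "time_s": time; "joints": joint angles; "joint_velocities": joint speeds; "effort": joint torques, N m; "tcp_pos": TCP position; "ee_rot": TCP orientation; "wrist_force": force on the tool from outside, world axes, zero at the start; "moment": the same for the moment, N m; "gripper_width": opening from 0.0 (shut) to 1.0 (fully open); "gripper_force": force on a finger pad.
Only numpy, scipy, OpenCV 4.12 (cv2) and the standard library are available. Lean on these libraries where they do the work, as an engineer would, in place of code of your own. Each camera call takes 0.05 s, during which the arm holds its last target. There are 200 camera calls.

TASK

Tip all seven hazelnuts from the wooden-handled steel scoop into the bowl of the chopper, stand the scoop upright back on the worktop, and swing the chopper's lid shut. Then press the knob on the lid half way down, until the white ring round its stem meets the collar (slow speed for a coarse chop; never to the bottom, which makes paste), and finish while still holding it there. Leave the other things on the island where they are.

Things in the scene. Friction and masses are not known exactly. Their poses are not given: they have to be found in the camera images.
- chopper: Press-top chopper, fixed to the worktop: round white base (136 mm across, 56 mm tall), on it an open steel bowl (117 mm across at the rim, walls 3 mm; rim 110 mm, inner floor 60 mm above the worktop; in its middle a hub 16 mm wide and tall). Origin: centre of the underside, on the bowl's axis, z up. -x is its front; a column at the back (+x) carries the lid.
- chopper_lid (a joint): Angle of the chopper's lid (rad): 0 = shut on the bowl; starts open at 1.45 to 1.75 (about upright, the outer face with the knob turned to the back); limit 1.85. Friction hinge: above about 1.1 rad the lid stays where it is left, below about 0.8 rad it sinks shut by itself within about 3 s; about 1 N at the tab moves it.
- lid_hinge (a point): Middle of the lid's hinge axis, which lies along the chopper's y, 71.5 mm behind the bowl's axis and 116 mm above the worktop. The lid is a grey disc 125 mm across and 12 mm thick.
- lid_tab (a point): Middle of the thumb tab (26 mm wide, 30 mm long, 7 mm thick) on the lid's front edge, 150 mm from the hinge; it is the top end of the open lid. At lid angle a it lies at x = 71.5 mm - 150 mm cos(a) in the chopper's frame, 116 mm + 150 mm sin(a) above the worktop.
- chopper_knob (a joint): How far the spring knob on the lid is pressed (m): 0 = released, 0.020 = at the bottom, 0.010 = half way. The spring pushes back with 4 N at the first movement, 7 N half way, 10 N at the bottom. Starts released.
- knob_top (a point): Middle of the flat top of the knob (black mushroom, 43 mm across), on the bowl's axis and 162 mm above the worktop when the lid is shut and the knob released. It moves with lid and knob; on the open lid it sticks out 46 mm to the back. A white ring round its 25 mm stem stands 10 mm above the steel collar when released and meets the collar's top at half travel.
- scoop: Steel scoop standing on the worktop: flared cup, 64 mm across at the foot, 79 mm at the rim, 48 mm tall, walls 2.5 mm, with a horizontal round wooden grip (17 mm thick) that points away along the scoop's -x. 110 g. Origin: centre of the cup's underside; z up through the mouth.
- scoop_grip (a point): Point on the axis of the wooden grip, 94 mm from the cup's axis and 40 mm above the foot: the place to hold it, the grip being 17 mm thick there (from 78 mm to 116 mm from the cup's axis).
- nut_0: One of seven alike hazelnuts, round, 17 mm, 10 g; all start in the scoop. Origin: its centre.
- nut_1: One of seven alike hazelnuts, round, 17 mm, 10 g; all start in the scoop. Origin: its centre.
- nut_2: One of seven alike hazelnuts, round, 17 mm, 10 g; all start in the scoop. Origin: its centre.
- nut_3: One of seven alike hazelnuts, round, 17 mm, 10 g; all start in the scoop. Origin: its centre.
- nut_4: One of seven alike hazelnuts, round, 17 mm, 10 g; all start in the scoop. Origin: its centre.
- nut_5: One of seven alike hazelnuts, round, 17 mm, 10 g; all start in the scoop. Origin: its centre.
- nut_6: One of seven alike hazelnuts, round, 17 mm, 10 g; all start in the scoop. Origin: its centre.
- spice_jar: Bystander: glass spice jar, 44 mm wide, 109 mm tall, upright. Origin: centre of its underside.
- salt_shaker: Bystander: salt shaker, 44 mm wide, 90 mm tall, upright. Origin: centre of its underside.
- small_measure: Bystander: small blue plastic measuring cup with a flat handle along its -y, 43 x 89 mm, 25 mm tall. Origin: under its middle.
- teaspoon: Bystander: teaspoon 130 mm long, lying. Origin: under its middle; it lies along its x.

How it is judged:
By the outcome, as a careful person would: the job done as asked, in the order asked, and still so for the second after the job is handed in, while the arm keeps its last pose, push and grip.
It also fails if it takes over 64 s, if anything falls off the work surface, if the arm or the gripper's body presses on something with over 40 N, if the wrist force passes 120 N, or if a joint passes its speed limit or range.

## Working session

There is one attempt and no reset: what is moved stays moved. The work goes in short steps, Python scripts to look and compute and a tool call to move; the robot and the scene stay as the last step left them, time stands still between calls to the robot, and variables do not carry over. Pictures are saved under pics/ and viewed, at most 10 in all, crops included, and the job is handed in when it is done.

Besides the shell and the picture viewer there is one more tool, called after ">>>" as name(argument=value, ...) on one line, values as JSON. apply_moves: Moves the arm, as the interface text tells. Its arguments: {"type":"object","properties":{"moves":{"type":"array"},"hand":{"type":"number"}},"required":["moves"]}

```bash
mkdir -p pics
cat > h.py <<'E'
import numpy as np, cv2
from station import r, imaging, models
def ray(c,at):
    K=np.array(c["intrinsics"]);u=at[0]*512;v=at[1]*384
    d=np.array(c["orientation"])@np.linalg.inv(K)@np.array([u,v,1.]);return np.array(c["eye"]),d
def onz(c,at,z):
    e,d=ray(c,at);return e+d*(z-e[2])/d[2]
def tri(rs):
    A=np.zeros((3,3));b=np.zeros(3)
    for e,d in rs:
        d=d/np.linalg.norm(d);P=np.eye(3)-np.outer(d,d);A+=P;b+=P@e
    return np.linalg.solve(A,b)
def proj(c,p):
    q=np.array(c["orientation"]).T@(np.array(p)-np.array(c["eye"]));q=np.array(c["intrinsics"])@q;return q[:2]/q[2]
E
python3 - <<'E'
from h import *
np.set_printoptions(precision=4,suppress=True)
s=r.sense();print(s["tcp_pos"],s["ee_rot"],s["gripper_width"],r.pinch_z)
cs={n:imaging.capture(n) for n in("scene","top")}
for n,c in cs.items(): cv2.imwrite(f"pics/{n}.png",c["frame"]);print(n,c["eye"])
Z={"chopper":0,"lid_hinge":.116,"lid_tab":.266,"knob_top":None,"scoop":0,"scoop_grip":.04,"spice_jar":0,"salt_shaker":0,"small_measure":0,"teaspoon":0}
for t,z in Z.items():
    rs=[]
    for n,c in cs.items():
        o=models.place_of(c,t)
        if o:
            rs.append(ray(c,o[0]["at"]));print(t,n,round(o[0]["confidence"],2),np.array(o[0]["at"])*[512,384],onz(c,o[0]["at"],z) if z is not None else "")
    if len(rs)==2: print("   tri",tri(rs))
E
```

```text
[ 0.1939 -0.5935  0.2214] [[-0.9506 -0.3104 -0.0008]
 [-0.3104  0.9506  0.0021]
 [ 0.0001  0.0022 -1.    ]] 0.998411177595866 0.0187
scene [0.1823 0.2662 0.797 ]
top [ 0.3957 -0.1839  1.2111]
chopper scene 0.84 [224.9216 299.2896] [ 0.5094 -0.0298  0.    ]
chopper top 0.82 [185.4976 214.0032] [ 0.5054 -0.0283  0.    ]
   tri [ 0.5059 -0.0284  0.0056]
lid_hinge scene 0.91 [180.0192 257.2032] [ 0.573  -0.0001  0.116 ]
lid_hinge top 0.9 [162.816  176.6016] [0.5802 0.01   0.116 ]
   tri [0.5742 0.0053 0.1231]
lid_tab scene 0.62 [158.8224 201.408 ] [0.5784 0.0084 0.266 ]
lid_tab top 0.96 [152.6784 161.088 ] [0.5858 0.0042 0.266 ]
   tri [0.5863 0.0049 0.2574]
knob_top scene 0.57 [334.3872 181.0944] 
knob_top top 0.7 [152.8832 156.096 ] 
   tri [ 0.4526 -0.0517  0.4196]
scoop scene 0.89 [336.7936 189.1968] [ 0.4912 -0.3839  0.    ]
scoop top 0.6 [326.2976 219.1104] [ 0.494  -0.3801  0.    ]
   tri [ 0.4919 -0.3805  0.003 ]
scoop_grip scene 0.58 [362.3936 207.7056] [ 0.4084 -0.3402  0.04  ]
scoop_grip top 0.66 [313.3952 249.792 ] [ 0.4169 -0.3416  0.04  ]
   tri [ 0.4136 -0.3439  0.0335]
spice_jar scene 0.81 [235.6224 207.7056] [ 0.6336 -0.2086 -0.    ]
spice_jar top 0.62 [260.7104 160.512 ] [ 0.6422 -0.216   0.    ]
   tri [ 0.644  -0.2173 -0.0158]
salt_shaker scene 0.74 [189.184  216.8064] [ 0.6952 -0.1301  0.    ]
salt_shaker top 0.7 [315.0848 253.0944] [ 0.4095 -0.3511  0.    ]
   tri [ 0.4881 -0.1758  0.2144]
small_measure scene 0.78 [271.0016 227.4048] [ 0.5421 -0.2128  0.    ]
small_measure top 0.63 [258.7136 198.6048] [ 0.5449 -0.2111  0.    ]
   tri [ 0.5434 -0.2119  0.0003]
teaspoon scene 0.84 [333.8752 274.0992] [ 0.3803 -0.1975  0.    ]
teaspoon top 0.64 [251.8016 263.0016] [ 0.3846 -0.1943  0.    ]
   tri [ 0.3822 -0.1954  0.0018]
```

```bash
cd pics; python3 -c "
import cv2,numpy as np
for n in('scene','top'):
    cv2.imwrite(n+'2.png',cv2.resize(cv2.imread(n+'.png'),(800,600),interpolation=cv2.INTER_CUBIC))"
```

```text
(no output)
```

View pics/scene2.png

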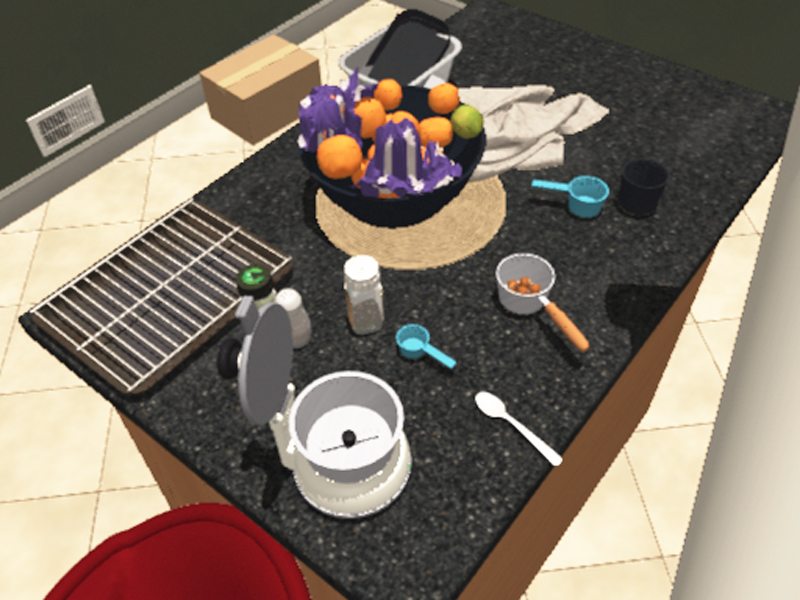

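View pics/top2.png

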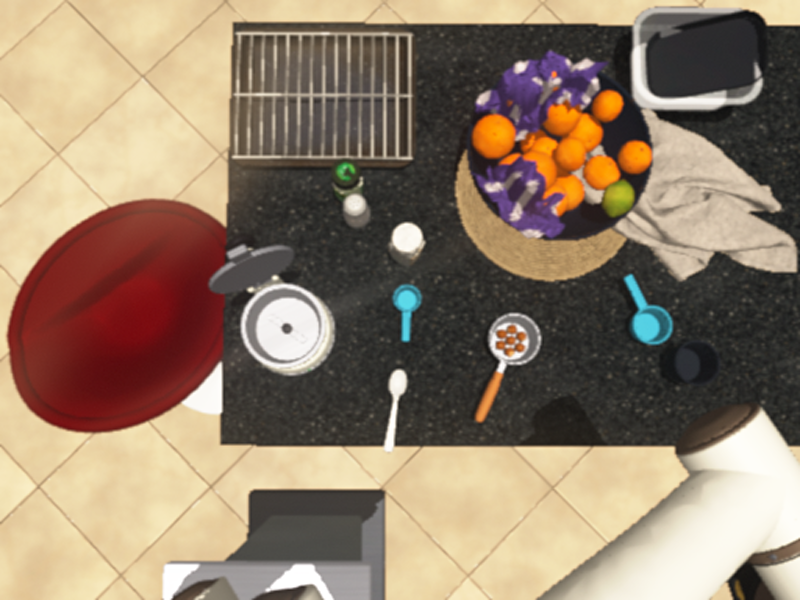

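```bash
cat > m.py <<'E'
from h import *
np.set_printoptions(precision=4,suppress=True)
import sys
c=imaging.capture("top")
f=c["frame"]
def rimfit(name,z):
    o=models.cut_out(c,name)[0];m=o["region"].astype(np.uint8)
    return o["confidence"],m
for n in("scoop","chopper"):
    conf,m=rimfit(n,0);print(n,conf,m.sum(),np.argwhere(m).min(0),np.argwhere(m).max(0))
    if n=="scoop":
        hsv=cv2.cvtColor(f,cv2.COLOR_BGR2HSV);w=((hsv[...,0]<20)&(hsv[...,1]>120)&(m>0)).astype(np.uint8)
        k,l,st,ce=cv2.connectedComponentsWithStats(w)
        i=max(range(1,k),key=lambda i:st[i][4]);pts=np.argwhere(l==i)[:,::-1]+.5
        P=np.array([onz(c,p/[512,384],.045)[:2] for p in pts]);mu=P.mean(0);u,s,v=np.linalg.svd(P-mu);d=v[0];t=(P-mu)@d
        print("handle",st[i],mu,d,np.degrees(np.arctan2(d[1],d[0])),mu+d*t.min(),mu+d*t.max())
        # cup: mask opened to remove handle
        e=cv2.morphologyEx(m,cv2.MORPH_OPEN,np.ones((13,13)));cn=max(cv2.findContours(e,0,1)[0],key=cv2.contourArea)
        (x,y),rr=cv2.minEnclosingCircle(cn);print("cup",onz(c,np.array([x+.5,y+.5])/[512,384],.048),rr*(1.163)/c["intrinsics"][0][0])
g=cv2.cvtColor(f,cv2.COLOR_BGR2GRAY)
for (u,v,R,z) in((184,210,30,.11),(330,217,17,.048)):
    h=cv2.HoughCircles(cv2.GaussianBlur(g,(3,3),0)[v-60:v+60,u-60:u+60],cv2.HOUGH_GRADIENT,1,5,param1=120,param2=12,minRadius=R-10,maxRadius=R+8)
    if h is not None:
        for q in h[0][:4]: print("hough",q[2]*(1.211-z)/c["intrinsics"][0][0],onz(c,(q[:2]+[u-60,v-60]+np.array([.5,.5]))/[512,384],z))
E
python3 m.py
```

```text
scoop 0.62 731 [201 305] [268 345]
handle [305 238  17  31 189] [ 0.4083 -0.3406] [-0.9138  0.4062] 156.03352750508193 [ 0.4434 -0.3562] [ 0.3722 -0.3246]Traceback (most recent call last):
  File "m.py", line 18, in <module>
    e=cv2.morphologyEx(m,cv2.MORPH_OPEN,np.ones((13,13)));cn=max(cv2.findContours(e,0,1)[0],key=cv2.contourArea)
                                                             ~~~^^^^^^^^^^^^^^^^^^^^^^^^^^^^^^^^^^^^^^^^^^^^^^^^
ValueError: max() iterable argument is empty
```

```bash
sed -i '/# cup/,/"cup"/d' m.py; sed -i '/minEnclosing/d' m.py; python3 m.py
python3 - <<'E'
from h import *
import glob
c=imaging.capture("top")
a=c["frame"][150:280,140:350];cv2.imwrite("pics/crop.png",cv2.resize(a,None,fx=3.8,fy=3.8,interpolation=cv2.INTER_CUBIC))
E
```

```text
scoop 0.97 987 [201 305] [269 346]
handle [305 238  17  32 238] [ 0.4071 -0.3403] [-0.9104  0.4136] 155.56696914832975 [ 0.4432 -0.3567] [ 0.3703 -0.3236]
chopper 0.75 4002 [150 134] [239 213]
hough 0.05409685902977651 [ 0.5068 -0.032   0.11  ]
hough 0.06315072592793164 [ 0.4977 -0.0436  0.11  ]
hough 0.05454955551162946 [ 0.5    -0.0549  0.11  ]
hough 0.06337707612944886 [ 0.5113 -0.0183  0.11  ]
hough 0.036342109991206926 [ 0.4952 -0.3765  0.048 ]
hough 0.02916932600162774 [ 0.4929 -0.3933  0.048 ]
hough 0.0229529142563075 [ 0.4856 -0.3644  0.048 ]
hough 0.0229529142563075 [ 0.5    -0.3622  0.048 ]
```

View pics/crop.png

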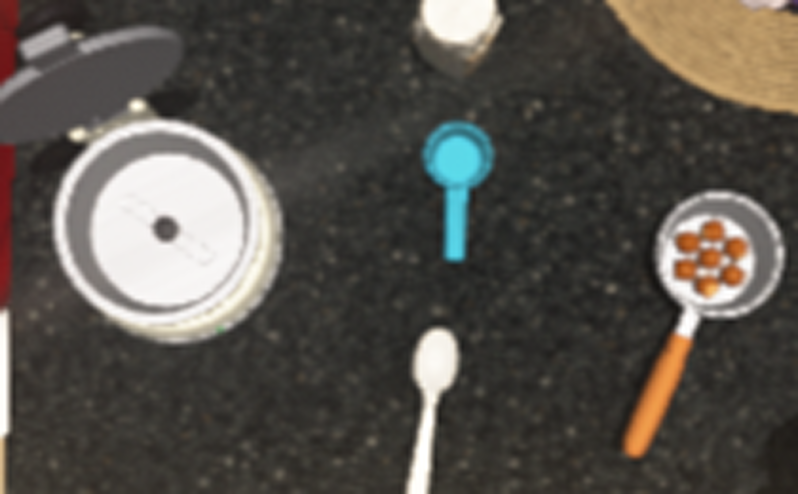

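Run:
```python
from h import *
np.set_printoptions(precision=4,suppress=True)
c=imaging.capture("top");q=np.array([512,384])
b=onz(c,np.array([181.6,208.7])/q,.11);s=onz(c,np.array([329.3,217.1])/q,.048)
h=onz(c,np.array([140+110/3.8,150+118/3.8])/q,.116)
print("bowl",b,"scoop",s,"hinge posts",h,"K",c["intrinsics"][0][0])
for e in ([.4432,-.3567],[.4071,-.3403],[.3703,-.3236]): print(np.linalg.norm(s[:2]-e),np.degrees(np.arctan2(e[1]-s[1],e[0]-s[0])))
```

```text
bowl [ 0.5075 -0.0334  0.11  ] scoop [ 0.495  -0.3796  0.048 ] hinge posts [ 0.57   -0.0042  0.116 ] K 486.4219209485694
0.05665478399615062 156.12033984657953
0.09630429914162981 155.89293405881577
0.1367159076925153 155.8037582503445
```

>>> apply_moves(moves=[[[0,0,0],7],[[0,0,0],7],[[0,0,0],7],[[0,0,0],7],[[0,0,0],7]], hand=0.06)

```text
time_s: 1.87
tcp_pos: [0.1941, -0.5941, 0.2226]
ee_rot: [[-0.955, 0.297, 0.0], [0.297, 0.955, -0.0], [-0.0, -0.0, -1.0]]
wrist_force: [0.9, -0.1, -0.4]
gripper_width: 0.728
gripper_force: 0.0
```

>>> apply_moves(moves=[[[0,0,0],7],[[-0.0117,0.0397,0],0],[[-0.0117,0.0397,0],0],[[-0.0117,0.0397,0],0],[[-0.0117,0.0397,0],0]])

```text
time_s: 2.28
tcp_pos: [0.3019, -0.4666, 0.2226]
ee_rot: [[-0.914, 0.406, 0.0], [0.406, 0.914, -0.0], [-0.0, -0.0, -1.0]]
wrist_force: [0.5, 0.2, 0.4]
gripper_width: 0.691
gripper_force: 0.0
```

>>> apply_moves(moves=[[[-0.0117,0.0397,0],0],[[-0.0117,0.0397,0],0],[[-0.0117,0.0397,0],0],[[-0.0117,0.0397,0],0],[[0,0,0],0]])

```text
time_s: 2.7
tcp_pos: [0.4123, -0.3375, 0.223]
ee_rot: [[-0.917, 0.399, 0.002], [0.399, 0.917, -0.0], [-0.002, 0.001, -1.0]]
wrist_force: [0.7, -1.5, -0.4]
gripper_width: 0.687
gripper_force: 0.0
```

>>> apply_moves(moves=[[[0,0,0],0],[[0,0,0],0]])

```text
time_s: 2.87
tcp_pos: [0.4084, -0.3415, 0.2226]
ee_rot: [[-0.915, 0.405, -0.0], [0.405, 0.915, -0.0], [0.0, -0.0, -1.0]]
wrist_force: [-0.1, 0.1, -0.3]
gripper_width: 0.691
gripper_force: 0.0
```

>>> apply_moves(moves=[[[0,0,0.04],0],[[0,0,0.04],0],[[0,0,0.04],0],[[0,0,0.04],0],[[0,0,0.03],0]])

```text
time_s: 3.28
tcp_pos: [0.4058, -0.3424, 0.0298]
ee_rot: [[-0.913, 0.408, -0.003], [0.408, 0.913, 0.001], [0.003, 0.0, -1.0]]
wrist_force: [0.2, -0.3, 0.3]
gripper_width: 0.689
gripper_force: 0.0
```

>>> apply_moves(moves=[[[0,0,0.011],0],[[0,0,0],0],[[0,0,0],0]])

```text
time_s: 3.53
tcp_pos: [0.4076, -0.3429, 0.0212]
ee_rot: [[-0.913, 0.407, -0.001], [0.407, 0.913, 0.0], [0.001, -0.0, -1.0]]
wrist_force: [0.4, 0.6, 1.1]
gripper_width: 0.69
gripper_force: 0.0
```

>>> apply_moves(moves=[[[0,0,0],0],[[0,0,0],0],[[0,0,0],0],[[0,0,0],0],[[0,0,0],0]], hand=0.0)

```text
time_s: 3.95
tcp_pos: [0.4088, -0.3418, 0.0224]
ee_rot: [[-0.914, 0.405, 0.002], [0.405, 0.914, -0.001], [-0.002, 0.0, -1.0]]
wrist_force: [1.5, -0.7, -0.1]
gripper_width: 0.397
gripper_force: 0.0
```

>>> apply_moves(moves=[[[0,0,-0.01],0],[[0,0,-0.03],0],[[0,0,-0.03],0],[[0,0,-0.03],0],[[0,0,0],0]])

```text
time_s: 4.37
tcp_pos: [0.4121, -0.3438, 0.1288]
ee_rot: [[-0.915, 0.403, 0.011], [0.403, 0.915, -0.007], [-0.013, -0.002, -1.0]]
wrist_force: [-0.1, -0.1, 0.4]
gripper_width: 0.039
gripper_force: 0.0
```

Run:
```python
from h import *
c=imaging.capture("scene");cv2.imwrite("pics/s3.png",cv2.resize(c["frame"],(640,480)))
print(r.sense()["tcp_pos"])
```

```text
[ 0.41073831 -0.3427122   0.12601412]
```

View pics/s3.png

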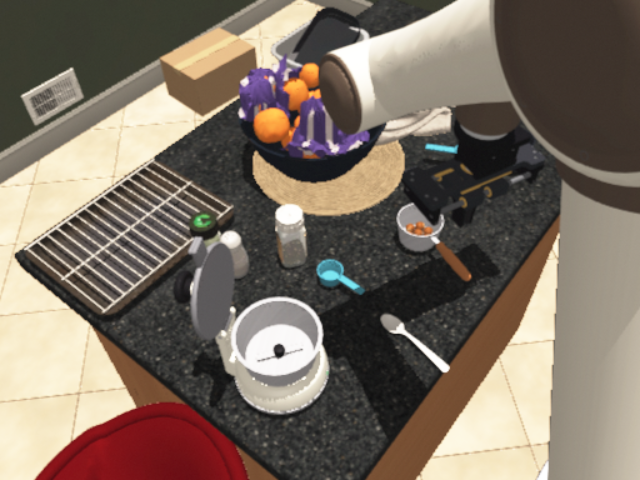

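>>> apply_moves(moves=[[[0,0,0],0],[[0,0,0],0],[[0,0,0],0],[[0,0,0],0],[[0,0,0],0]], hand=0.045)

```text
time_s: 4.83
tcp_pos: [0.408, -0.3415, 0.1207]
ee_rot: [[-0.914, 0.405, -0.002], [0.405, 0.914, 0.001], [0.002, -0.0, -1.0]]
wrist_force: [-0.3, -0.0, 0.4]
gripper_width: 0.318
gripper_force: 0.0
```

>>> apply_moves(moves=[[[0,0,0],0],[[0,0,0],0],[[0,0,0],0],[[0,0,0],0]])

```text
time_s: 5.17
tcp_pos: [0.4084, -0.3416, 0.1214]
ee_rot: [[-0.914, 0.405, -0.0], [0.405, 0.914, 0.0], [0.0, 0.0, -1.0]]
wrist_force: [-0.2, 0.4, 0.1]
gripper_width: 0.504
gripper_force: 0.0
```

Run:
```python
from h import *
s=r.sense();print(s["tcp_pos"],s["gripper_width"])
np.set_printoptions(precision=4,suppress=True)
c=imaging.capture("scene");d=imaging.capture("top")
for t,z in(("scoop",0),("scoop_grip",.04)):
    for x in(c,d):
        o=models.place_of(x,t); print(t,[(q["confidence"],onz(x,q["at"],z)) for q in o[:1]])
```

```text
[ 0.40837613 -0.34163012  0.1214413 ] 0.5036346437448402
scoop [(0.94, array([ 0.5037, -0.3944,  0.    ]))]
scoop [(0.57, array([ 0.4923, -0.3709,  0.    ]))]
scoop_grip [(0.76, array([ 0.4128, -0.3507,  0.04  ]))]
scoop_grip [(0.81, array([ 0.408 , -0.3468,  0.04  ]))]
```

>>> apply_moves(moves=[[[0,0,0.035],0],[[0,0,0.035],0],[[0,0,0.02],0],[[0,0,0.01],0],[[0,0,0],0]])

```text
time_s: 5.88
tcp_pos: [0.407, -0.3411, 0.0194]
ee_rot: [[-0.914, 0.405, -0.004], [0.405, 0.914, 0.002], [0.005, -0.0, -1.0]]
wrist_force: [-0.3, -0.2, 0.4]
gripper_width: 0.52
gripper_force: 0.0
```

>>> apply_moves(moves=[[[0,0,0],0],[[0,0,0],0],[[0,0,0],0],[[0,0,0],0],[[0,0,0],0]], hand=0.0)

```text
time_s: 6.3
tcp_pos: [0.409, -0.3419, 0.0226]
ee_rot: [[-0.914, 0.405, 0.002], [0.405, 0.914, -0.001], [-0.002, 0.0, -1.0]]
wrist_force: [0.1, 0.4, -0.4]
gripper_width: 0.226
gripper_force: 0.1
```

>>> apply_moves(moves=[[[0,0,0],0],[[0,0,0],0],[[0,0,0],0],[[0,0,0],0],[[0,0,0],0]])

```text
time_s: 6.72
tcp_pos: [0.4085, -0.3416, 0.0217]
ee_rot: [[-0.914, 0.405, 0.0], [0.405, 0.914, -0.0], [-0.0, -0.0, -1.0]]
wrist_force: [-0.5, 1.0, 2.9]
gripper_width: 0.186
gripper_force: 30.0
```

>>> apply_moves(moves=[[[0,0,-0.01],0],[[0,0,-0.02],0],[[0,0,-0.03],0],[[0,0,-0.03],0],[[0,0,-0.03],0]])

```text
time_s: 7.13
tcp_pos: [0.4073, -0.3412, 0.1426]
ee_rot: [[-0.914, 0.406, -0.002], [0.406, 0.914, 0.001], [0.003, 0.0, -1.0]]
wrist_force: [0.6, -0.5, -1.0]
gripper_width: 0.184
gripper_force: 30.0
```

>>> apply_moves(moves=[[[0,0,-0.02],0],[[0,0,0],0],[[0,0,0],0]])

```text
time_s: 7.38
tcp_pos: [0.4082, -0.3415, 0.1623]
ee_rot: [[-0.914, 0.406, 0.002], [0.406, 0.914, 0.0], [-0.001, 0.001, -1.0]]
wrist_force: [-0.4, -0.1, -2.2]
gripper_width: 0.184
gripper_force: 30.0
```

Run:
```python
from h import *
c=imaging.capture("scene");cv2.imwrite("pics/s4.png",cv2.resize(c["frame"][60:300,220:512],None,fx=2,fy=2))
s=r.sense();print(s["tcp_pos"],s["gripper_width"],s["gripper_force"])
```

```text
[ 0.4073925  -0.34099949  0.16084408] 0.1826166603859211 29.98347580432892
```

View pics/s4.png

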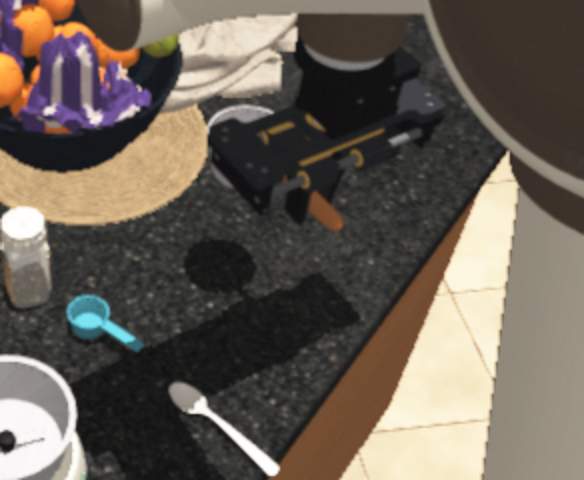

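>>> apply_moves(moves=[[[0,0,0],-4],[[0,0,0],-7],[[0,0,0],-7],[[0,0,0],-7],[[0,0,0],-7]])

```text
time_s: 7.85
tcp_pos: [0.4069, -0.3409, 0.1591]
ee_rot: [[-0.989, -0.146, -0.005], [-0.146, 0.989, 0.003], [0.004, 0.003, -1.0]]
wrist_force: [0.2, 0.3, -1.5]
gripper_width: 0.191
gripper_force: 30.0
```

>>> apply_moves(moves=[[[0,0,0],-7],[[0,0,0],-7],[[0,0,0],-7],[[0,0,0],-7],[[0,0,0],-7]])

```text
time_s: 8.27
tcp_pos: [0.407, -0.341, 0.1591]
ee_rot: [[-0.726, -0.687, -0.005], [-0.687, 0.726, 0.002], [0.002, 0.005, -1.0]]
wrist_force: [-0.1, -0.4, -2.0]
gripper_width: 0.182
gripper_force: 30.0
```

>>> apply_moves(moves=[[[0,0,0],-6],[[0,0,0],-4],[[0,0,0],0]])

```text
time_s: 8.52
tcp_pos: [0.4071, -0.341, 0.1593]
ee_rot: [[-0.6, -0.8, -0.004], [-0.8, 0.6, 0.002], [0.001, 0.005, -1.0]]
wrist_force: [-0.1, 0.2, -1.8]
gripper_width: 0.183
gripper_force: 30.0
```

>>> apply_moves(moves=[[[-0.009,0.01,0],0],[[-0.015,0.017,0],0],[[-0.016,0.018,0],0],[[-0.016,0.018,0],0],[[-0.016,0.018,0],0]])

```text
time_s: 8.93
tcp_pos: [0.3854, -0.2338, 0.1605]
ee_rot: [[-0.603, -0.798, -0.003], [-0.798, 0.603, 0.001], [0.001, 0.003, -1.0]]
wrist_force: [1.2, 1.5, -1.4]
gripper_width: 0.186
gripper_force: 30.0
```

>>> apply_moves(moves=[[[-0.014,0.016,0],0],[[-0.009,0.01,0],0],[[0,0,0],0],[[0,0,0],0],[[0,0,0],0]])

```text
time_s: 9.35
tcp_pos: [0.3798, -0.2015, 0.1613]
ee_rot: [[-0.601, -0.799, -0.0], [-0.799, 0.601, -0.0], [0.0, 0.0, -1.0]]
wrist_force: [-0.3, -1.3, -1.5]
gripper_width: 0.181
gripper_force: 30.0
```

```bash
cat >> h.py <<'E'
def pic(n,a=(150,384,60,360),b=(120,300,100,370)):
    c=imaging.capture("scene");t=imaging.capture("top")
    A=cv2.resize(c["frame"][a[0]:a[1],a[2]:a[3]],(400,int(400*(a[1]-a[0])/(a[3]-a[2]))));B=cv2.resize(t["frame"][b[0]:b[1],b[2]:b[3]],(400,int(400*(b[1]-b[0])/(b[3]-b[2]))))
    H=max(A.shape[0],B.shape[0]);o=np.zeros((H,800,3),np.uint8);o[:A.shape[0],:400]=A;o[:B.shape[0],400:]=B;cv2.imwrite(n,o);return c,t
E
python3 - <<'E'
from h import *
c,t=pic("pics/s5.png")
E
```

```text
(no output)
```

View pics/s5.png

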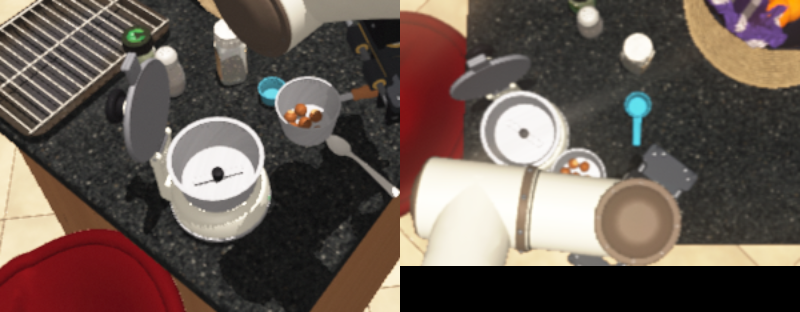

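Run:
```python
from h import *
np.set_printoptions(precision=1,suppress=True)
c=imaging.capture("scene")
P=np.array(r.sense()["tcp_pos"])+[0,0,r.pinch_z];u=np.array([.6,.8,0]);v=np.array([-.8,.6,0])
for th in(0,10,20):
    t=np.radians(th);ex=u*np.cos(t)-np.array([0,0,np.sin(t)]);ez=u*np.sin(t)+np.array([0,0,np.cos(t)])
    f=lambda a,b,y=0:(proj(c,P+ex*(a+.094)+ez*(b-.04)+v*y)-[60,150])/.75
    print(th,"front lip",f(.0395,.048),"back lip",f(-.0395,.048),"L",f(0,.048,.0395),"R",f(0,.048,-.0395),"foot front",f(.032,0))
```

```text
0 front lip [277.  104.6] back lip [340.7  90.4] L [319.5 123.8] R [299.4  72.7] foot front [282.9 126.6]
10 front lip [277.6 116.1] back lip [339.6  95.4] L [318.8 132. ] R [299.1  81.2] foot front [289.5 134.8]
20 front lip [281.2 126.2] back lip [339.9 100. ] L [320.5 139.2] R [301.   88.7] foot front [298.6 141.1]
```

>>> apply_moves(moves=[[[0,0,0],0],[[0,0,0],0]], hand=0.013)

```text
time_s: 9.67
tcp_pos: [0.3799, -0.2018, 0.1614]
ee_rot: [[-0.601, -0.799, -0.0], [-0.799, 0.601, 0.0], [0.0, 0.0, -1.0]]
wrist_force: [0.8, 0.8, -1.6]
gripper_width: 0.188
gripper_force: 30.0
```

>>> apply_moves(moves=[[[0,0,0],0]], hand=0.0145)

```text
time_s: 9.75
tcp_pos: [0.3799, -0.2017, 0.1614]
ee_rot: [[-0.601, -0.799, -0.0], [-0.799, 0.601, 0.0], [0.0, 0.0, -1.0]]
wrist_force: [-0.4, -0.6, -0.8]
gripper_width: 0.184
gripper_force: 30.0
```

>>> apply_moves(moves=[[[0,0,0.012],0],[[0,0,0.012],0],[[0,0,0.01],0],[[-0.01,0,0],0],[[-0.008,0,0],0]], hand=0.0)

```text
time_s: 10.17
tcp_pos: [0.391, -0.1868, 0.1274]
ee_rot: [[-0.601, -0.799, -0.001], [-0.799, 0.601, -0.0], [0.001, 0.001, -1.0]]
wrist_force: [0.1, -0.8, -2.1]
gripper_width: 0.182
gripper_force: 30.0
```

>>> apply_moves(moves=[[[-0.004,0,0],0],[[-0.003,0,0],0],[[0,0,0],0]])

```text
time_s: 10.42
tcp_pos: [0.396, -0.1809, 0.1282]
ee_rot: [[-0.599, -0.8, 0.002], [-0.8, 0.599, -0.0], [-0.001, -0.001, -1.0]]
wrist_force: [0.2, -0.3, -1.5]
gripper_width: 0.185
gripper_force: 30.0
```

>>> apply_moves(moves=[[[-0.002,0,0],0],[[-0.002,0,0],0],[[0,0,0],0]])

```text
time_s: 10.67
tcp_pos: [0.3969, -0.1784, 0.1277]
ee_rot: [[-0.6, -0.8, -0.001], [-0.8, 0.6, -0.001], [0.001, 0.0, -1.0]]
wrist_force: [-1.4, -1.5, -1.3]
gripper_width: 0.186
gripper_force: 30.0
```

>>> apply_moves(moves=[[[-0.002,0,0],0],[[0,0,0],0]])

```text
time_s: 10.83
tcp_pos: [0.3965, -0.1778, 0.1276]
ee_rot: [[-0.601, -0.8, -0.005], [-0.8, 0.601, -0.002], [0.004, 0.003, -1.0]]
wrist_force: [-4.4, -7.1, 1.5]
gripper_width: 0.182
gripper_force: 30.0
```

>>> apply_moves(moves=[[[-0.002,0,0],0],[[0,0,0],0]])

```text
time_s: 11.0
tcp_pos: [0.3961, -0.1772, 0.1276]
ee_rot: [[-0.601, -0.799, -0.008], [-0.799, 0.601, -0.003], [0.008, 0.005, -1.0]]
wrist_force: [-6.5, -13.5, 2.2]
gripper_width: 0.182
gripper_force: 30.0
```

>>> apply_moves(moves=[[[-0.001,0,-0.004],0],[[-0.001,0,-0.004],0],[[0,0,0],0]])

```text
time_s: 11.25
tcp_pos: [0.3981, -0.1752, 0.136]
ee_rot: [[-0.601, -0.8, -0.006], [-0.8, 0.601, -0.003], [0.006, 0.003, -1.0]]
wrist_force: [-5.7, -8.6, 1.1]
gripper_width: 0.182
gripper_force: 30.0
```

```bash
cat > tilt.py <<'E'
from h import *
def tilt(lo=-20,hi=130):
    s=r.sense();P=np.array(s["tcp_pos"])+[0,0,r.pinch_z];R=np.array(s["ee_rot"]);u=-R[:,0]*[1,1,0];v=R[:,1]*[1,1,0]
    a=np.linspace(0,2*np.pi,40)
    for n in("scene","top"):
        c=imaging.capture(n);o=models.cut_out(c,"scoop")
        if not o: print(n,"none");continue
        m=o[0]["region"];best=[]
        for th in range(lo,hi,3):
            t=np.radians(th);ex=u*np.cos(t)-np.array([0,0,np.sin(t)]);ez=u*np.sin(t)+np.array([0,0,np.cos(t)])
            pts=[P+ex*(.094+q*np.cos(x))+v*q*np.sin(x)+ez*(z-.04) for q,z in((.032,0),(.0395,.048)) for x in a]
            h=cv2.convexHull(np.array([proj(c,p) for p in pts]).astype(np.int32));k=cv2.fillConvexPoly(np.zeros((384,512),np.uint8),h,1)>0
            best.append((round((k&m).sum()/(k|m).sum(),3),th))
        best.sort(reverse=True);print(n,o[0]["confidence"],m.sum(),best[:4])
    print(s["tcp_pos"],s["wrist_force"],s["time_s"])
if __name__=="__main__": tilt()
E
python3 tilt.py
```

```text
scene 0.22 343 [(np.float64(0.113), 82), (np.float64(0.112), 85), (np.float64(0.11), 79), (np.float64(0.105), 76)]
top 0.68 292 [(np.float64(0.273), 7), (np.float64(0.269), 10), (np.float64(0.266), 4), (np.float64(0.26), 1)]
[ 0.39808792 -0.17520703  0.13599698] [-5.72551754 -8.59165566  1.06185514] 11.25
```

>>> apply_moves(moves=[[[-0.003,0,-0.006],0],[[-0.003,0,-0.006],0],[[-0.003,0,-0.007],0],[[0,0,0],0]])

```text
time_s: 11.78
tcp_pos: [0.4046, -0.1677, 0.1558]
ee_rot: [[-0.6, -0.8, -0.004], [-0.8, 0.6, -0.003], [0.004, 0.001, -1.0]]
wrist_force: [-6.1, -7.9, 2.8]
gripper_width: 0.184
gripper_force: 30.1
```

Run:
```python
from h import *
c,t=pic("pics/s6.png",a=(180,340,140,320),b=(170,290,120,300))
```

```text
(no output)
```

View pics/s6.png

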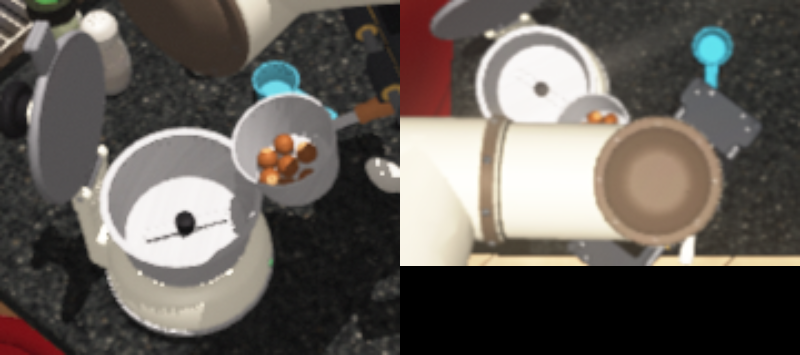

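>>> apply_moves(moves=[[[-0.004,0,-0.006],0],[[-0.004,0,-0.006],0],[[-0.005,0,-0.006],0]])

```text
time_s: 12.13
tcp_pos: [0.4117, -0.1575, 0.1731]
ee_rot: [[-0.601, -0.799, -0.006], [-0.799, 0.601, -0.003], [0.006, 0.003, -1.0]]
wrist_force: [-5.2, -6.9, 3.5]
gripper_width: 0.182
gripper_force: 30.0
```

>>> apply_moves(moves=[[[-0.005,0,-0.005],0],[[-0.005,0,-0.005],0],[[-0.006,0,-0.005],0],[[0,0,0],0]])

```text
time_s: 12.47
tcp_pos: [0.423, -0.1446, 0.1897]
ee_rot: [[-0.599, -0.801, -0.002], [-0.8, 0.599, -0.004], [0.004, -0.001, -1.0]]
wrist_force: [-5.2, -6.8, 7.1]
gripper_width: 0.186
gripper_force: 30.0
```

>>> apply_moves(moves=[[[-0.006,0,-0.004],0],[[-0.006,0,-0.004],0],[[-0.006,0,-0.004],0],[[0,0,0],0]])

```text
time_s: 12.8
tcp_pos: [0.4344, -0.1301, 0.2021]
ee_rot: [[-0.599, -0.8, -0.0], [-0.8, 0.599, -0.004], [0.003, -0.002, -1.0]]
wrist_force: [-5.8, -6.3, 8.7]
gripper_width: 0.184
gripper_force: 30.0
```

>>> apply_moves(moves=[[[-0.006,0,-0.003],0],[[-0.007,0,-0.003],0],[[-0.007,0,-0.003],0],[[0,0,0],0]])

```text
time_s: 13.13
tcp_pos: [0.4473, -0.1137, 0.2114]
ee_rot: [[-0.599, -0.801, 0.002], [-0.801, 0.599, -0.003], [0.001, -0.003, -1.0]]
wrist_force: [-4.2, -3.3, 10.2]
gripper_width: 0.184
gripper_force: 30.0
```

>>> apply_moves(moves=[[[-0.007,0,-0.002],0],[[-0.007,0,-0.002],0],[[-0.007,0,-0.002],0],[[0,0,0],0]])

```text
time_s: 13.47
tcp_pos: [0.4599, -0.0966, 0.217]
ee_rot: [[-0.599, -0.8, 0.002], [-0.8, 0.599, -0.003], [0.001, -0.003, -1.0]]
wrist_force: [-2.1, -2.8, 7.1]
gripper_width: 0.186
gripper_force: 30.0
```

>>> apply_moves(moves=[[[-0.007,0,-0.001],0],[[-0.007,0,-0.001],0],[[-0.007,0,0],0],[[0,0,0],0]])

```text
time_s: 13.8
tcp_pos: [0.4726, -0.0798, 0.2191]
ee_rot: [[-0.599, -0.801, 0.002], [-0.801, 0.599, -0.003], [0.001, -0.003, -1.0]]
wrist_force: [-2.5, -2.8, 10.1]
gripper_width: 0.185
gripper_force: 30.0
```

>>> apply_moves(moves=[[[-0.007,0,0],0],[[-0.007,0,0.001],0],[[-0.007,0,0.001],0],[[0,0,0],0]])

```text
time_s: 14.13
tcp_pos: [0.4863, -0.0626, 0.2178]
ee_rot: [[-0.599, -0.801, 0.005], [-0.801, 0.599, -0.002], [-0.001, -0.005, -1.0]]
wrist_force: [-2.1, -1.3, 12.0]
gripper_width: 0.184
gripper_force: 30.0
```

Run:
```python
from h import *
c,t=pic("pics/s7.png",a=(150,340,100,320),b=(140,290,100,320))
```

```text
(no output)
```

View pics/s7.png

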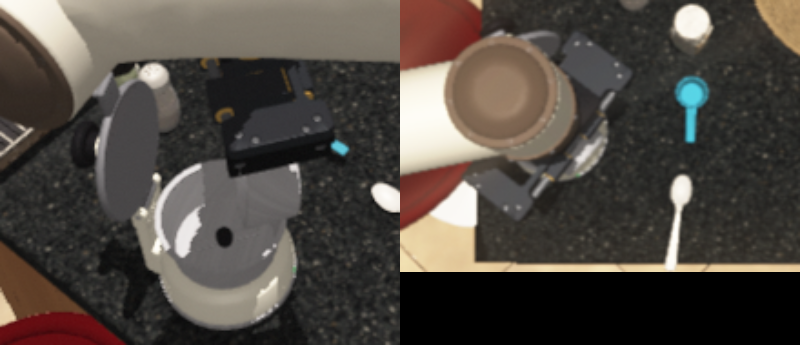

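>>> apply_moves(moves=[[[-0.007,0,0.002],0],[[-0.007,0,0.002],0],[[-0.007,0,0.002],0],[[0,0,0],0]])

```text
time_s: 14.57
tcp_pos: [0.5005, -0.0452, 0.2126]
ee_rot: [[-0.599, -0.801, 0.009], [-0.801, 0.599, -0.001], [-0.004, -0.008, -1.0]]
wrist_force: [-0.9, 1.2, 13.4]
gripper_width: 0.187
gripper_force: 30.0
```

>>> apply_moves(moves=[[[-0.006,0,0.003],0],[[-0.006,0,0.003],0],[[-0.006,0,0.003],0],[[0,0,0],0],[[0,0,0],0]])

```text
time_s: 14.98
tcp_pos: [0.513, -0.03, 0.2047]
ee_rot: [[-0.598, -0.801, 0.014], [-0.801, 0.598, 0.001], [-0.009, -0.011, -1.0]]
wrist_force: [1.8, 3.0, 13.5]
gripper_width: 0.185
gripper_force: 30.0
```

Run:
```python
from h import *
c,t=pic("pics/s8.png",a=(150,340,100,320),b=(140,290,100,320))
w=imaging.capture("wrist")
o=np.zeros((600,800,3),np.uint8);a=cv2.imread("pics/s8.png");o[:a.shape[0]]=a[:600];B=cv2.resize(w["frame"],(320,240));o[350:590,:320]=B;cv2.imwrite("pics/s8.png",o)
for x in(c,t,w):
    q=models.cut_out(x,"nut_0");print([(round(k["confidence"],2),np.round(np.array(k["extent"])*[512,384,512,384])) for k in q])
```

```text
[(0.45, array([197., 272.,   9.,   5.]))]
[]
[(0.55, array([225., 205.,  17.,  18.]))]
```

View pics/s8.png

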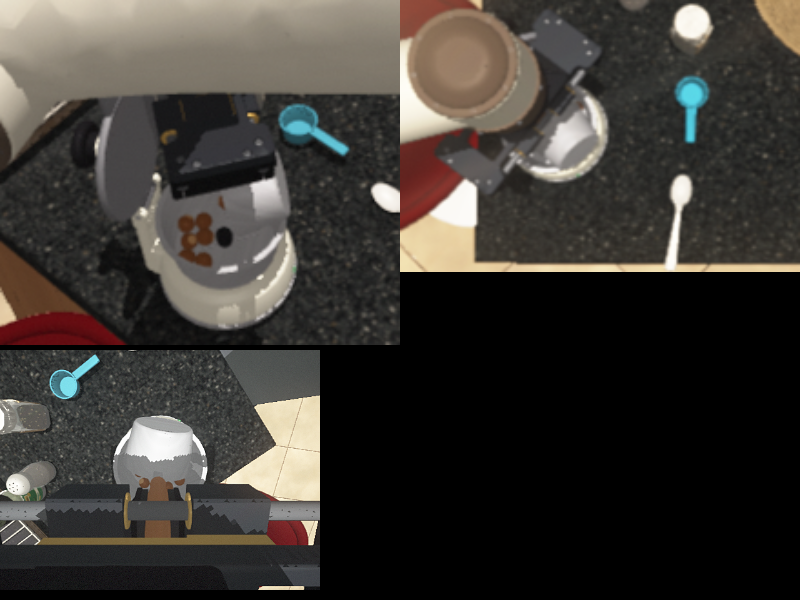

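>>> apply_moves(moves=[[[0,0,-0.008],0],[[0,0,-0.01],0],[[0,0,-0.012],0],[[0,0,-0.01],0],[[0,0,0],0]])

```text
time_s: 15.7
tcp_pos: [0.509, -0.0311, 0.2419]
ee_rot: [[-0.6, -0.8, 0.004], [-0.8, 0.6, 0.0], [-0.003, -0.003, -1.0]]
wrist_force: [0.2, 0.7, -0.8]
gripper_width: 0.19
gripper_force: 30.0
```

Run:
```python
from tilt import *
tilt(60,140)
t=imaging.capture("top");w=imaging.capture("wrist");c=imaging.capture("scene")
for n,x in(("t",t),("w",w),("c",c)):
    cv2.imwrite("pics/raw_%s.png"%n,x["frame"])
    o=models.cut_out(x,"scoop");print(n,[(k["confidence"],np.round(np.array(k["extent"])*[512,384,512,384])) for k in o[:2]])
    o=models.cut_out(x,"nut_0");print(n,[(round(k["confidence"],2),np.round(np.array(k["extent"])*[512,384,512,384])) for k in o])
s=r.sense();P=np.array(s["tcp_pos"])+[0,0,r.pinch_z];R=np.array(s["ee_rot"]);u=-R[:,0]*[1,1,0];v=R[:,1]
for th in(95,100,105,110,115,120):
    q=np.radians(th);ex=u*np.cos(q)-np.array([0,0,np.sin(q)]);ez=u*np.sin(q)+np.array([0,0,np.cos(q)])
    print(th,[[np.round(proj(x,P+ex*(a+.094)+ez*(b-.04))) for a,b in((.032,0),(-.032,0),(.0395,.048))] for x in (t,w)])
```

```text
scene 0.66 1123 [(np.float64(0.582), 102), (np.float64(0.551), 105), (np.float64(0.53), 99), (np.float64(0.47), 96)]
top 0.64 879 [(np.float64(0.751), 105), (np.float64(0.742), 108), (np.float64(0.725), 111), (np.float64(0.709), 114)]
[ 0.50895576 -0.03109769  0.24188202] [ 0.22989625  0.65125061 -0.8061023 ] 15.7
t [(0.6, array([171., 199.,  37.,  37.]))]
t []
w [(0.83, array([196., 107., 113., 194.]))]
w [(0.6, array([222., 205.,  16.,  15.]))]
c [(0.67, array([223., 224.,  39.,  47.])), (0.46, array([198., 288.,  11.,   7.]))]
c [(0.59, array([197., 279.,   6.,   7.])), (0.5, array([197., 269.,   8.,   9.])), (0.42, array([208., 262.,   4.,   8.]))]
95 [[array([197., 221.]), array([192., 217.]), array([181., 209.])], [array([253., 134.]), array([253., 150.]), array([253., 188.])]]
100 [[array([201., 224.]), array([193., 218.]), array([185., 212.])], [array([253., 121.]), array([253., 142.]), array([253., 175.])]]
105 [[array([204., 226.]), array([195., 220.]), array([189., 215.])], [array([253., 107.]), array([253., 135.]), array([253., 162.])]]
110 [[array([207., 229.]), array([196., 221.]), array([193., 218.])], [array([253.,  94.]), array([253., 128.]), array([253., 149.])]]
115 [[array([210., 231.]), array([197., 222.]), array([197., 221.])], [array([253.,  80.]), array([253., 122.]), array([253., 136.])]]
120 [[array([213., 233.]), array([198., 222.]), array([200., 224.])], [array([253.,  66.]), array([253., 116.]), array([253., 123.])]]
```

>>> apply_moves(moves=[[[-0.008,0,0],0],[[-0.008,0,0],0],[[-0.003,0,0],0],[[0,0,0.01],0],[[0,0,0.01],0]])

```text
time_s: 16.77
tcp_pos: [0.5196, -0.0154, 0.219]
ee_rot: [[-0.6, -0.8, 0.001], [-0.8, 0.6, 0.0], [-0.001, -0.0, -1.0]]
wrist_force: [-0.2, -0.4, -2.9]
gripper_width: 0.187
gripper_force: 30.0
```

>>> apply_moves(moves=[[[0,0,0.01],0],[[0,0,0.008],0],[[0,0,0.008],0],[[0,0,0],0],[[0,0,0],0]])

```text
time_s: 17.18
tcp_pos: [0.5189, -0.0161, 0.1929]
ee_rot: [[-0.601, -0.8, -0.001], [-0.8, 0.601, -0.001], [0.001, 0.001, -1.0]]
wrist_force: [0.1, -0.1, -0.9]
gripper_width: 0.189
gripper_force: 30.0
```

>>> apply_moves(moves=[[[0.004,0,0],0],[[0.004,0,0],0],[[0,0,0],0],[[0,0,0],0]])

```text
time_s: 17.52
tcp_pos: [0.5159, -0.0215, 0.1949]
ee_rot: [[-0.601, -0.8, 0.005], [-0.8, 0.601, 0.002], [-0.005, -0.003, -1.0]]
wrist_force: [2.2, 3.7, 1.0]
gripper_width: 0.183
gripper_force: 30.0
```

>>> apply_moves(moves=[[[0.008,0,-0.003],0],[[0.008,0,-0.003],0],[[0.008,0,-0.002],0],[[0.008,0,-0.002],0],[[0,0,0],0]])

```text
time_s: 17.93
tcp_pos: [0.4968, -0.0476, 0.2058]
ee_rot: [[-0.6, -0.8, 0.007], [-0.8, 0.6, 0.002], [-0.005, -0.004, -1.0]]
wrist_force: [2.9, 5.0, 5.2]
gripper_width: 0.186
gripper_force: 30.0
```

>>> apply_moves(moves=[[[0.008,0,-0.002],0],[[0.008,0,-0.002],0],[[0.008,0,-0.001],0],[[0.008,0,-0.001],0],[[0,0,0],0]])

```text
time_s: 18.35
tcp_pos: [0.476, -0.0738, 0.21]
ee_rot: [[-0.601, -0.799, 0.002], [-0.799, 0.601, 0.0], [-0.001, -0.001, -1.0]]
wrist_force: [2.9, 2.9, 1.3]
gripper_width: 0.189
gripper_force: 30.0
```

>>> apply_moves(moves=[[[0.008,0,0],0],[[0.008,0,0],0],[[0.008,0,0.001],0],[[0.008,0,0.001],0],[[0,0,0],0]])

```text
time_s: 18.77
tcp_pos: [0.4554, -0.1003, 0.2072]
ee_rot: [[-0.601, -0.799, -0.002], [-0.799, 0.601, -0.001], [0.002, 0.001, -1.0]]
wrist_force: [1.8, 1.5, 1.3]
gripper_width: 0.186
gripper_force: 29.9
```

Run:
```python
from tilt import *
tilt(0,130)
```

```text
scene 0.64 1827 [(np.float64(0.845), 54), (np.float64(0.829), 57), (np.float64(0.78), 51), (np.float64(0.733), 60)]
top 0.66 477 [(np.float64(0.0), 129), (np.float64(0.0), 126), (np.float64(0.0), 123), (np.float64(0.0), 120)]
[ 0.45540334 -0.100257    0.20717301] [1.76307091 1.52856442 1.28808218] 18.7667
```

>>> apply_moves(moves=[[[0.007,0,0.003],0],[[0.007,0,0.003],0],[[0.007,0,0.003],0],[[0.007,0,0.004],0],[[0,0,0],0]])

```text
time_s: 19.38
tcp_pos: [0.4382, -0.1225, 0.1936]
ee_rot: [[-0.602, -0.799, -0.002], [-0.799, 0.602, -0.0], [0.002, 0.002, -1.0]]
wrist_force: [-0.8, 0.5, 2.0]
gripper_width: 0.184
gripper_force: 30.0
```

>>> apply_moves(moves=[[[0.007,0,0.005],0],[[0.007,0,0.005],0],[[0.006,0,0.006],0],[[0.006,0,0.006],0],[[0,0,0],0]])

```text
time_s: 19.8
tcp_pos: [0.4225, -0.143, 0.171]
ee_rot: [[-0.602, -0.799, -0.003], [-0.799, 0.602, 0.0], [0.002, 0.003, -1.0]]
wrist_force: [-0.5, 0.3, 2.4]
gripper_width: 0.182
gripper_force: 30.0
```

>>> apply_moves(moves=[[[0.005,0,0.006],0],[[0.005,0,0.007],0],[[0.004,0,0.007],0],[[0.004,0,0.007],0],[[0,0,0],0]])

```text
time_s: 20.22
tcp_pos: [0.412, -0.157, 0.1437]
ee_rot: [[-0.602, -0.799, -0.003], [-0.799, 0.602, 0.0], [0.002, 0.003, -1.0]]
wrist_force: [-1.1, -0.3, 3.1]
gripper_width: 0.185
gripper_force: 29.9
```

Run:
```python
from tilt import *
tilt(-20,90)
```

```text
scene 0.87 2246 [(np.float64(0.872), 10), (np.float64(0.844), 7), (np.float64(0.814), 13), (np.float64(0.79), 4)]
top 0.85 383 [(np.float64(0.351), 4), (np.float64(0.348), 10), (np.float64(0.348), 7), (np.float64(0.34), 1)]
[ 0.41195782 -0.15698328  0.14374079] [-1.12100653 -0.30196039  3.08450866] 20.2167
```

>>> apply_moves(moves=[[[0.001,0,0.005],0],[[0.001,0,0.005],0],[[0,0,0.005],0],[[0,0,0],0]])

```text
time_s: 20.75
tcp_pos: [0.412, -0.1582, 0.1295]
ee_rot: [[-0.601, -0.799, -0.001], [-0.799, 0.601, 0.0], [0.0, 0.001, -1.0]]
wrist_force: [-0.1, -1.0, 2.4]
gripper_width: 0.179
gripper_force: 29.7
```

Run:
```python
from tilt import *
tilt(-20,90)
```

```text
scene 0.65 2098 [(np.float64(0.89), 1), (np.float64(0.885), 4), (np.float64(0.845), -2), (np.float64(0.822), 7)]
top 0.94 434 [(np.float64(0.401), 7), (np.float64(0.401), 4), (np.float64(0.399), 1), (np.float64(0.391), -2)]
[ 0.41197211 -0.15819745  0.12953808] [-0.12925208 -0.98980906  2.4210285 ] 20.75
```

>>> apply_moves(moves=[[[0,0,-0.015],0],[[0,0,-0.016],0],[[0.025,-0.018,0],0],[[0.025,-0.018,0],0],[[0.025,-0.018,0],0]])

```text
time_s: 21.37
tcp_pos: [0.4107, -0.2511, 0.1617]
ee_rot: [[-0.599, -0.801, 0.001], [-0.801, 0.599, 0.0], [-0.001, -0.001, -1.0]]
wrist_force: [0.9, 0.0, -1.1]
gripper_width: 0.186
gripper_force: 30.0
```

>>> apply_moves(moves=[[[0.025,-0.018,0],0],[[0.025,-0.018,0],0],[[0.024,-0.017,0],0],[[0,0,0],7],[[0,0,0],7]])

```text
time_s: 21.78
tcp_pos: [0.408, -0.343, 0.1605]
ee_rot: [[-0.782, -0.624, -0.001], [-0.624, 0.782, 0.001], [0.0, 0.001, -1.0]]
wrist_force: [-0.7, 0.0, -1.1]
gripper_width: 0.183
gripper_force: 30.0
```

>>> apply_moves(moves=[[[0,0,0],7],[[0,0,0],7],[[0,0,0],7],[[0,0,0],7],[[0,0,0],7]])

```text
time_s: 22.2
tcp_pos: [0.4083, -0.3413, 0.1609]
ee_rot: [[-0.998, -0.065, -0.001], [-0.065, 0.998, 0.001], [0.001, 0.001, -1.0]]
wrist_force: [0.4, -0.7, -1.0]
gripper_width: 0.183
gripper_force: 30.0
```

>>> apply_moves(moves=[[[0,0,0],7],[[0,0,0],7],[[0,0,0],7],[[0,0,0],7],[[0,0,0],0]])

```text
time_s: 22.62
tcp_pos: [0.4082, -0.3412, 0.1609]
ee_rot: [[-0.913, 0.407, -0.001], [0.407, 0.913, 0.001], [0.001, 0.001, -1.0]]
wrist_force: [-0.2, -0.7, -1.4]
gripper_width: 0.184
gripper_force: 30.0
```

>>> apply_moves(moves=[[[0,0,0.03],0],[[0,0,0.03],0],[[0,0,0.03],0],[[0,0,0.02],0],[[0,0,0.01],0]])

```text
time_s: 23.03
tcp_pos: [0.4065, -0.3405, 0.0384]
ee_rot: [[-0.915, 0.403, -0.005], [0.403, 0.915, 0.003], [0.006, 0.001, -1.0]]
wrist_force: [0.5, -0.7, -0.6]
gripper_width: 0.182
gripper_force: 30.0
```

>>> apply_moves(moves=[[[0,0,0.006],0],[[0,0,0.004],0],[[0,0,0],0],[[0,0,0],0]])

```text
time_s: 23.37
tcp_pos: [0.4092, -0.342, 0.0325]
ee_rot: [[-0.915, 0.404, 0.002], [0.404, 0.915, -0.001], [-0.002, -0.0, -1.0]]
wrist_force: [-0.4, 0.2, 0.2]
gripper_width: 0.186
gripper_force: 30.0
```

Run:
```python
from tilt import *
tilt(-20,40)
```

```text
scene 0.91 532 [(np.float64(0.278), 4), (np.float64(0.273), 1), (np.float64(0.268), -2), (np.float64(0.265), -5)]
top 0.9 668 [(np.float64(0.675), 1), (np.float64(0.673), 4), (np.float64(0.666), -2), (np.float64(0.665), -5)]
[ 0.40924641 -0.34204179  0.03253669] [-0.38666902  0.22323287  0.21148066] 23.3667
```

>>> apply_moves(moves=[[[0,0,0.003],0],[[0,0,0.003],0],[[0,0,0],0]])

```text
time_s: 23.82
tcp_pos: [0.4083, -0.3416, 0.0252]
ee_rot: [[-0.914, 0.405, -0.0], [0.405, 0.914, 0.0], [0.0, 0.0, -1.0]]
wrist_force: [0.4, 0.3, -1.2]
gripper_width: 0.177
gripper_force: 29.9
```

>>> apply_moves(moves=[[[0,0,0.002],0],[[0,0,0.002],0],[[0,0,0],0]])

```text
time_s: 24.07
tcp_pos: [0.408, -0.3415, 0.0212]
ee_rot: [[-0.914, 0.405, -0.001], [0.405, 0.914, 0.0], [0.001, -0.0, -1.0]]
wrist_force: [-0.5, 0.6, 1.1]
gripper_width: 0.182
gripper_force: 29.7
```

>>> apply_moves(moves=[[[0,0,0.001],0],[[0,0,0],0]])

```text
time_s: 24.23
tcp_pos: [0.4082, -0.3416, 0.0205]
ee_rot: [[-0.914, 0.405, -0.0], [0.405, 0.914, 0.0], [0.0, -0.0, -1.0]]
wrist_force: [-1.4, 0.9, 2.2]
gripper_width: 0.185
gripper_force: 29.7
```

>>> apply_moves(moves=[[[0,0,0],0],[[0,0,0],0],[[0,0,0],0],[[0,0,0],0],[[0,0,0],0]], hand=0.045)

```text
time_s: 24.65
tcp_pos: [0.4087, -0.3417, 0.0206]
ee_rot: [[-0.914, 0.405, 0.0], [0.405, 0.914, -0.0], [-0.0, -0.0, -1.0]]
wrist_force: [0.7, 0.2, 0.1]
gripper_width: 0.464
gripper_force: 0.0
```

>>> apply_moves(moves=[[[0,0,0],0],[[0,0,0],0],[[0,0,-0.02],0],[[0,0,-0.04],0],[[0,0,-0.04],0]])

```text
time_s: 25.07
tcp_pos: [0.4072, -0.3411, 0.1204]
ee_rot: [[-0.914, 0.405, -0.004], [0.405, 0.914, 0.002], [0.005, -0.0, -1.0]]
wrist_force: [1.2, -0.5, 0.6]
gripper_width: 0.512
gripper_force: 0.0
```

>>> apply_moves(moves=[[[0,0,-0.04],0],[[0,0,-0.04],0],[[0,0,-0.04],0],[[0,0,-0.03],0],[[0,0,-0.03],0]], hand=0.0)

```text
time_s: 25.48
tcp_pos: [0.4082, -0.3415, 0.3032]
ee_rot: [[-0.914, 0.405, 0.002], [0.405, 0.914, -0.001], [-0.002, 0.0, -1.0]]
wrist_force: [0.5, 0.6, -0.4]
gripper_width: 0.225
gripper_force: 0.0
```

Run:
```python
from h import *
np.set_printoptions(precision=4,suppress=True)
c=imaging.capture("scene");t=imaging.capture("top")
for n,z in(("scoop",0),("scoop_grip",.04),("lid_tab",.266),("knob_top",None),("nut_0",.07)):
    rs=[]
    for x in(c,t):
        o=models.place_of(x,n)
        for k in o[:8 if n=="nut_0" else 1]:
            rs.append(ray(x,k["at"]));print(n,round(k["confidence"],2),np.array(k["at"])*[512,384],onz(x,k["at"],z) if z is not None else "")
    if len(rs)==2: print("  tri",tri(rs))
s=r.sense();print(s["tcp_pos"],s["wrist_force"],s["joints"],s["time_s"])
A=c["frame"][215:330,100:245];B=t["frame"][140:250,120:360]
o=np.zeros((600,800,3),np.uint8);a=cv2.resize(A,(420,333),interpolation=cv2.INTER_CUBIC);b=cv2.resize(B,(576,264),interpolation=cv2.INTER_CUBIC)
o[:333,:420]=a;o[334:598,:576]=b
b=cv2.resize(c["frame"][90:240,270:420],(380,333));o[:333,420:]=b
cv2.imwrite("pics/s9.png",o)
```

```text
scoop 0.75 [336.5888 190.1952] [ 0.49   -0.3811 -0.    ]
scoop_grip 0.72 [203.52   270.4128] [ 0.5624 -0.0355  0.04  ]
scoop_grip 0.4 [314.624  255.7824] [ 0.4026 -0.3444  0.04  ]
  tri [ 0.4823 -0.1871  0.0604]
lid_tab 0.62 [157.7984 198.1824] [0.5841 0.005  0.266 ]
lid_tab 0.67 [150.4768 161.8944] [0.5842 0.0085 0.266 ]
  tri [0.5826 0.0071 0.2693]
knob_top 0.57 [139.8784 230.016 ] 
knob_top 0.7 [152.5248 153.984 ] 
  tri [0.6217 0.0247 0.1782]
nut_0 0.56 [200.8064 273.9072] [ 0.5462 -0.0154  0.07  ]
nut_0 0.51 [201.0112 289.6896] [0.5248 0.0074 0.07  ]
nut_0 0.5 [201.4208 281.0112] [ 0.5357 -0.0056  0.07  ]
nut_0 0.48 [209.92   263.5008] [ 0.548  -0.0411  0.07  ]
nut_0 0.4 [213.0944 287.616 ] [ 0.5112 -0.0083  0.07  ]
nut_0 0.38 [223.6928 260.5824] [ 0.5326 -0.0607  0.07  ]
nut_0 0.62 [178.4832 192.192 ] [ 0.5507 -0.0198  0.07  ]
nut_0 0.58 [190.1056 191.616 ] [ 0.5522 -0.0472  0.07  ]
nut_0 0.57 [167.9872 200.4864] [0.5309 0.0046 0.07  ]
nut_0 0.52 [198.0928 197.6832] [ 0.5379 -0.0663  0.07  ]
nut_0 0.51 [173.2096 198.7968] [ 0.5349 -0.0077  0.07  ]
nut_0 0.41 [173.2096 208.8192] [ 0.5112 -0.0082  0.07  ]
[ 0.4083 -0.3416  0.2998] [-0.2882  0.3856 -0.7047] [-22.4492  10.3057  -4.8293  -0.0023 -74.9505 -91.4571] 26.0833
```

View pics/s9.png

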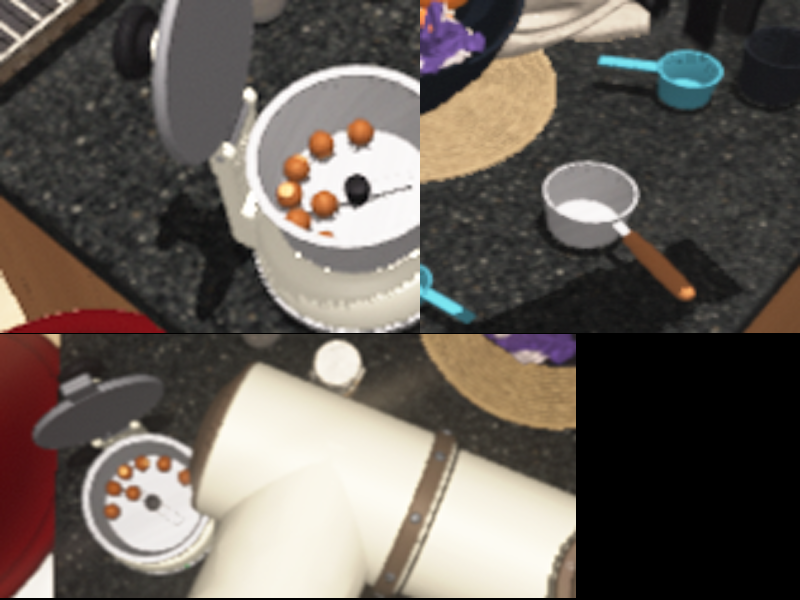

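>>> apply_moves(moves=[[[0,0,-0.005],-7],[[0,0,-0.005],-7],[[0,0,-0.005],-7],[[0,0,-0.005],-7],[[0,0,0],-7]])

```text
time_s: 26.5
tcp_pos: [0.4087, -0.342, 0.3214]
ee_rot: [[-0.98, -0.198, 0.001], [-0.198, 0.98, -0.001], [-0.001, -0.001, -1.0]]
wrist_force: [-0.3, 0.1, 0.4]
gripper_width: 0.003
gripper_force: 0.0
```

>>> apply_moves(moves=[[[0,0,0],-7],[[0,0,0],-7],[[-0.0307,0.0218,0],0],[[-0.0307,0.0218,0],0],[[-0.0307,0.0218,0],0]])

```text
time_s: 26.92
tcp_pos: [0.4643, -0.2426, 0.3203]
ee_rot: [[-0.906, -0.422, -0.0], [-0.422, 0.906, 0.0], [0.0, 0.0, -1.0]]
wrist_force: [0.3, 0.9, 0.3]
gripper_width: 0.006
gripper_force: 0.0
```

>>> apply_moves(moves=[[[-0.0307,0.0218,0],0],[[-0.0307,0.0218,0],0],[[-0.0307,0.0218,0],0],[[-0.0307,0.0218,0],0],[[-0.0307,0.0218,0],0]])

```text
time_s: 27.33
tcp_pos: [0.5574, -0.0777, 0.3205]
ee_rot: [[-0.905, -0.424, -0.0], [-0.424, 0.905, -0.0], [0.0, -0.0, -1.0]]
wrist_force: [1.0, -0.9, -0.1]
gripper_width: 0.004
gripper_force: 0.0
```

>>> apply_moves(moves=[[[-0.0307,0.0218,0],0],[[-0.0307,0.0218,0],0],[[-0.0307,0.0218,0],0],[[0,0,0],0],[[0,0,0],0]])

```text
time_s: 27.75
tcp_pos: [0.6131, 0.0206, 0.3191]
ee_rot: [[-0.904, -0.427, -0.002], [-0.427, 0.904, -0.001], [0.002, 0.0, -1.0]]
wrist_force: [-0.3, -0.6, -0.9]
gripper_width: -0.002
gripper_force: 0.0
```

>>> apply_moves(moves=[[[0,0,0.025],0],[[0,0,0.025],0],[[0,0,0.025],0],[[0,0,0],0],[[0,0,0],0]])

```text
time_s: 28.17
tcp_pos: [0.6118, 0.0175, 0.245]
ee_rot: [[-0.906, -0.423, -0.003], [-0.423, 0.906, -0.001], [0.003, -0.0, -1.0]]
wrist_force: [0.3, 0.5, 0.4]
gripper_width: 0.006
gripper_force: 0.0
```

>>> apply_moves(moves=[[[0.008,0,0],0],[[0.008,0,0],0],[[0.008,0,0],0],[[0.008,0,0],0],[[0.008,0,0],0]])

```text
time_s: 28.58
tcp_pos: [0.5758, 0.0013, 0.2468]
ee_rot: [[-0.906, -0.424, 0.003], [-0.424, 0.906, 0.0], [-0.002, -0.001, -1.0]]
wrist_force: [1.0, -0.7, 1.2]
gripper_width: 0.006
gripper_force: 0.3
```

>>> apply_moves(moves=[[[0.01,0,0],0],[[0.01,0,0],0],[[0.01,0,0],0],[[0.01,0,0],0],[[0.01,0,0.001],0]])

```text
time_s: 29.0
tcp_pos: [0.5301, -0.0199, 0.2447]
ee_rot: [[-0.906, -0.424, 0.0], [-0.424, 0.906, 0.0], [-0.0, -0.0, -1.0]]
wrist_force: [0.0, 0.1, 0.2]
gripper_width: 0.001
gripper_force: 0.2
```

```bash
cat > lid.py <<'E'
from h import *
np.set_printoptions(precision=4,suppress=True)
c=imaging.capture("scene");t=imaging.capture("top")
for n in("lid_tab","knob_top"):
    rs=[]
    for x in(c,t):
        o=models.place_of(x,n)
        if o: rs.append(ray(x,o[0]["at"]));print(n,round(o[0]["confidence"],2),np.array(o[0]["at"])*[512,384])
    if len(rs)==2: print("  tri",tri(rs))
for a in(1.6,1.3,1.1,.9,.7,.4,0):
    e=.0715-.15*np.cos(a);p=[.507+.9*e,-.0325+.436*e,.116+.15*np.sin(a)];k=.0715-.0715*np.cos(a)+.046*np.sin(a);q=[.507+.9*k,-.0325+.436*k,.116+.0715*np.sin(a)+.046*np.cos(a)]
    print(a,"tab",proj(c,p),proj(t,p),"knob",proj(c,q),proj(t,q))
s=r.sense();print(s["tcp_pos"],s["wrist_force"],s["time_s"])
E
python3 lid.py
```

```text
lid_tab 0.81 [207.4112 215.3856]
knob_top 0.42 [165.888  222.4128]
1.6 tab [164.2474 199.1677] [154.3833 166.344 ] knob [146.3785 227.4525] [153.0675 155.2375]
1.3 tab [194.0801 206.3413] [164.2067 186.9051] knob [158.8006 225.57  ] [156.5108 163.7129]
1.1 tab [213.3633 214.1056] [170.9523 200.2348] knob [168.5573 225.99  ] [159.4726 170.4171]
0.9 tab [230.8474 223.7072] [177.4055 212.3838] knob [178.9663 227.7691] [162.8102 177.5992]
0.7 tab [245.6007 234.5377] [183.2242 222.7335] knob [189.5118 230.8324] [166.3597 184.9051]
0.4 tab [261.2329 251.6694] [190.1947 233.9626] knob [204.4355 237.4809] [171.6956 195.3097]
0 tab [268.7159 273.0978] [195.4615 240.0287] knob [220.2147 248.9052] [177.9494 206.4761]
[ 0.5313 -0.0193  0.2445] [ 0.6918 -0.2737  0.1346] 29.3
```

>>> apply_moves(moves=[[[0.009,0,0.002],0],[[0.009,0,0.003],0],[[0.008,0,0.004],0],[[0.008,0,0.005],0],[[0.008,0,0.006],0]])

```text
time_s: 29.72
tcp_pos: [0.492, -0.0377, 0.2241]
ee_rot: [[-0.906, -0.424, 0.0], [-0.424, 0.906, 0.0], [-0.0, 0.0, -1.0]]
wrist_force: [0.8, -0.9, 1.0]
gripper_width: 0.004
gripper_force: 0.1
```

>>> apply_moves(moves=[[[0.008,0,0.007],0],[[0.006,0,0.007],0],[[0,0,0],0]])

```text
time_s: 29.97
tcp_pos: [0.4777, -0.0438, 0.2089]
ee_rot: [[-0.906, -0.423, -0.004], [-0.423, 0.906, -0.0], [0.004, 0.002, -1.0]]
wrist_force: [-1.6, 0.1, -0.0]
gripper_width: 0.003
gripper_force: 0.0
```

```bash
python3 lid.py | grep -v knob; python3 -c "
from h import *"
```

```text
lid_tab 0.97 [251.5968 243.3024]
lid_tab 0.6 [186.5216 229.2096]
  tri [ 0.4576 -0.055   0.1944]
[ 0.4809 -0.043   0.2109] [1.1016 0.1572 0.5464] 30.2667
```

>>> apply_moves(moves=[[[0,0,-0.02],0],[[0,0,-0.02],0],[[-0.015,0,-0.01],0],[[-0.016,-0.001,0],0],[[0,0,0],0]])

```text
time_s: 30.68
tcp_pos: [0.5115, -0.03, 0.2614]
ee_rot: [[-0.905, -0.425, 0.003], [-0.425, 0.905, 0.0], [-0.003, -0.001, -1.0]]
wrist_force: [0.6, 0.3, -0.9]
gripper_width: 0.006
gripper_force: 0.0
```

>>> apply_moves(moves=[[[0,0,0],0],[[0,0,0],0],[[0,0,0],0],[[0,0,0],0],[[0,0,0],0]])

```text
time_s: 31.1
tcp_pos: [0.5084, -0.0311, 0.2605]
ee_rot: [[-0.906, -0.424, -0.0], [-0.424, 0.906, -0.0], [0.0, 0.0, -1.0]]
wrist_force: [-0.5, 0.9, 0.5]
gripper_width: 0.002
gripper_force: 0.0
```

>>> apply_moves(moves=[[[0,0,0],0],[[0,0,0],0],[[0,0,0],0],[[0,0,0],0],[[0,0,0],0]])

```text
time_s: 31.52
tcp_pos: [0.5088, -0.0309, 0.2606]
ee_rot: [[-0.906, -0.424, 0.0], [-0.424, 0.906, 0.0], [-0.0, 0.0, -1.0]]
wrist_force: [-0.3, -0.1, -0.6]
gripper_width: 0.01
gripper_force: 0.0
```

>>> apply_moves(moves=[[[0,0,0],0],[[0,0,0],0],[[0,0,0],0],[[0,0,0],0],[[0,0,0],0]])

```text
time_s: 31.93
tcp_pos: [0.5088, -0.0309, 0.2605]
ee_rot: [[-0.906, -0.424, -0.0], [-0.424, 0.906, 0.0], [0.0, 0.0, -1.0]]
wrist_force: [0.8, 0.7, 0.2]
gripper_width: 0.006
gripper_force: 0.0
```

>>> apply_moves(moves=[[[0,0,0],0],[[0,0,0],0],[[0,0,0],0],[[0,0,0],0],[[0,0,0],0]])

```text
time_s: 32.35
tcp_pos: [0.5088, -0.0309, 0.2605]
ee_rot: [[-0.906, -0.424, -0.0], [-0.424, 0.906, 0.0], [0.0, 0.0, -1.0]]
wrist_force: [0.0, 0.3, -0.8]
gripper_width: 0.003
gripper_force: 0.0
```

```bash
python3 lid.py; python3 -c "
from h import *
w=imaging.capture('wrist');o=models.place_of(w,'knob_top');print(o, proj(w,[.507,-.0325,.162]))"
```

```text
lid_tab 0.97 [267.3152 275.0976]
lid_tab 0.64 [195.7888 238.8096]
  tri [ 0.4393 -0.0665  0.1071]
knob_top 0.75 [218.112  245.7984]
knob_top 0.57 [179.3024 206.4   ]
  tri [ 0.5091 -0.0344  0.1659]
1.6 tab [164.2474 199.1677] [154.3833 166.344 ] knob [146.3785 227.4525] [153.0675 155.2375]
1.3 tab [194.0801 206.3413] [164.2067 186.9051] knob [158.8006 225.57  ] [156.5108 163.7129]
1.1 tab [213.3633 214.1056] [170.9523 200.2348] knob [168.5573 225.99  ] [159.4726 170.4171]
0.9 tab [230.8474 223.7072] [177.4055 212.3838] knob [178.9663 227.7691] [162.8102 177.5992]
0.7 tab [245.6007 234.5377] [183.2242 222.7335] knob [189.5118 230.8324] [166.3597 184.9051]
0.4 tab [261.2329 251.6694] [190.1947 233.9626] knob [204.4355 237.4809] [171.6956 195.3097]
0 tab [268.7159 273.0978] [195.4615 240.0287] knob [220.2147 248.9052] [177.9494 206.4761]
[ 0.5088 -0.0309  0.2605] [-1.1529  0.1827  0.1012] 32.65
[{'at': [0.491, 0.5094], 'confidence': 0.81}] [253.24871902 192.77842313]
```

>>> apply_moves(moves=[[[0,0,0.03],0],[[0,0,0.03],0],[[0,0,0.02],0],[[0,0,0.012],0],[[0,0,0],0]])

```text
time_s: 33.17
tcp_pos: [0.5068, -0.0312, 0.1656]
ee_rot: [[-0.906, -0.424, -0.007], [-0.424, 0.906, -0.001], [0.006, 0.002, -1.0]]
wrist_force: [-1.1, 0.6, -1.0]
gripper_width: 0.005
gripper_force: 0.0
```

>>> apply_moves(moves=[[[0,0,0.003],0],[[0,0,0],0],[[0,0,0],0]])

```text
time_s: 33.42
tcp_pos: [0.5096, -0.0308, 0.1666]
ee_rot: [[-0.906, -0.424, 0.002], [-0.424, 0.906, 0.0], [-0.002, -0.001, -1.0]]
wrist_force: [-0.0, -0.8, 0.7]
gripper_width: 0.005
gripper_force: 0.0
```

>>> apply_moves(moves=[[[0,0,0.002],0],[[0,0,0],0],[[0,0,0],0]])

```text
time_s: 33.67
tcp_pos: [0.5089, -0.0309, 0.164]
ee_rot: [[-0.906, -0.424, 0.001], [-0.424, 0.906, 0.0], [-0.001, -0.0, -1.0]]
wrist_force: [-0.1, 0.9, 0.2]
gripper_width: 0.004
gripper_force: 0.0
```

>>> apply_moves(moves=[[[0,0,0.002],0],[[0,0,0],0],[[0,0,0],0]])

```text
time_s: 33.92
tcp_pos: [0.5093, -0.0309, 0.1622]
ee_rot: [[-0.905, -0.424, 0.001], [-0.424, 0.905, -0.0], [-0.001, -0.001, -1.0]]
wrist_force: [0.4, -0.5, 3.6]
gripper_width: 0.005
gripper_force: 1.8
```

>>> apply_moves(moves=[[[0,0,0.002],0],[[0,0,0],0],[[0,0,0],0]])

```text
time_s: 34.17
tcp_pos: [0.5092, -0.0309, 0.1599]
ee_rot: [[-0.906, -0.424, 0.001], [-0.424, 0.906, 0.0], [-0.001, -0.0, -1.0]]
wrist_force: [-0.2, 0.3, 5.0]
gripper_width: 0.006
gripper_force: 2.2
```

>>> apply_moves(moves=[[[0,0,0.002],0],[[0,0,0.002],0],[[0,0,0.002],0],[[0,0,0],0],[[0,0,0],0]])

```text
time_s: 34.58
tcp_pos: [0.5093, -0.0309, 0.154]
ee_rot: [[-0.905, -0.424, 0.001], [-0.424, 0.905, -0.0], [-0.001, -0.001, -1.0]]
wrist_force: [-0.6, 1.0, 6.1]
gripper_width: 0.004
gripper_force: 3.0
```

>>> apply_moves(moves=[[[0,0,0.0015],0],[[0,0,0],0],[[0,0,0],0],[[0,0,0],0],[[0,0,0],0]])

```text
time_s: 35.0
tcp_pos: [0.5093, -0.0309, 0.1527]
ee_rot: [[-0.905, -0.424, 0.001], [-0.424, 0.905, -0.0], [-0.001, -0.001, -1.0]]
wrist_force: [-0.8, -0.0, 7.3]
gripper_width: 0.005
gripper_force: 3.2
```

Run:
```python
from h import *
z=[];f=[]
for i in range(12):
    c=imaging.capture("scene");s=r.sense();z.append(s["tcp_pos"][2]);f.append(s["wrist_force"][2])
print(np.mean(z),np.std(z),np.mean(f),np.std(f),s["time_s"])
o=models.place_of(c,"knob_top");print(o and np.array(o[0]["at"])*[512,384],proj(c,[.507,-.0325,.152]))
print([(k["confidence"],np.array(k["at"])*[512,384]) for k in models.place_of(c,"lid_tab")[:1]])
```

```text
0.15275382565703852 1.1015449159889387e-05 6.46364061627504 0.43013572307589915 35.6
[215.9104 253.5936] [220.68423047 252.45561857]
[(0.66, array([265.6256, 273.7152]))]
```

>>> apply_moves(moves=[[[0,0,0.0008],0],[[0,0,0],0],[[0,0,0],0],[[0,0,0],0],[[0,0,0],0]])

```text
time_s: 36.12
tcp_pos: [0.5093, -0.0309, 0.152]
ee_rot: [[-0.905, -0.424, 0.001], [-0.424, 0.905, -0.0], [-0.001, -0.001, -1.0]]
wrist_force: [-1.6, 0.9, 6.2]
gripper_width: 0.004
gripper_force: 3.4
```

Run:
```python
from h import *
z=[];f=[]
for i in range(15):
    c=imaging.capture("scene");s=r.sense();z.append(s["tcp_pos"][2]);f.append(s["wrist_force"][2])
print(np.mean(z),np.mean(f),s["time_s"])
# white ring / collar check: local stem column colours around the knob
o=models.cut_out(c,"knob_top");print(o and (o[0]["confidence"],np.round(np.array(o[0]["extent"])*[512,384,512,384],1)))
p=proj(c,[.507,-.0325,.13]).astype(int);print(p);print(cv2.cvtColor(c["frame"],cv2.COLOR_BGR2GRAY)[p[1]-14:p[1]+14,p[0]-12:p[0]+14:2])
```

```text
0.15198810451893063 6.366220538113991 36.8667
[]
[221 260]
[[ 14  11  19  39  49  24  16  53 113 104  70  62  23]
 [ 19  14  21  38  44  22  11  68 117  97  51  39  30]
 [ 22  20  23  42  41  19  13  73 118  94  25  39  43]
 [ 22  20  27  52  43  18   9  89 116  86  17  36  60]
 [ 23  22  44  52  49  21  15 102 114  78  14  21  57]
 [ 22  22  47  50  50  36  32 110 114  64  12  14  55]
 [ 22  22  43  51  51  49  49 108 105  52  16  10  48]
 [ 21  29  51  52  52  50  52  89  97  44  14  11  46]
 [ 20  42  50  49  51  50  52  61  95  25  15  13  45]
 [ 28  50  53  50  50  51  50  46  87  16  14  13  43]
 [ 34  50  51  52  51  52  51  42  73  12  13  13  45]
 [ 27  54  52  53  51  52  50  41  52  13  12  14  51]
 [ 42  51  49  47  51  50  51  31  40  13  15  15  57]
 [ 52  53  45  59  49  51  51  26  30  13  15  16  71]
 [ 50  52  57  92  49  50  50  28  21  13  14  31  82]
 [ 51  48  80 106  55  52  46  24  15  15  14  56  84]
 [ 53  52  77  99  51  51  42  26  17  12  21  77  85]
 [ 51  50  51  65  51  51  40  25  15  14  47  87  85]
 [ 50  52  53  52  51  51  32  21  14  21  75  88  82]
 [ 53  52  55  52  50  51  26  16  22  51  88  88  77]
 [ 52  55  56  54  49  47  25  22  57  80  87  88  77]
 [ 47  57  58  54  51  45  21  39  88  87  88  87  73]
 [ 33  49  53  51  47  36  16  41  89  88  89  84  65]
 [ 21  24  33  39  33  23  15  32  89  90  88  79  60]
 [ 20  20  21  23  20  22  14  28  91  88  87  72  59]
 [ 20  21  21  23  21  21  13  20  90  87  81  63  59]
 [ 16  17  18  20  21  17  12  16  86  83  64  60  60]
 [ 11  11  14  17  16  11  10  11  83  73  60  60  61]]
```

```bash
python3 -c "
from station import r
print(r.finish_job())"
```

```text
the job is handed in; nothing more can be done
None
```

I handed the job in at about 37 s: all seven nuts are in the bowl, the empty scoop is standing upright in its old place, the lid is shut, and the knob is still held at about half travel (fingertip 10 mm below the released height), though the 6.4 N I read suggests nearer 8 mm and I could not see the ring meet the collar.

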